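Uncap the cleaner can and slide the board into the spray ring

TASK

Get the bench ready for spray-cleaning the circuit board. First lift the loose red cap off the blue-banded spray can and set it down, open end down and flat, in the round blue cap holder; then slide the round black stand with the green board across the bench, without lifting or tipping it, until it lies wholly inside the yellow tape ring. Leave the spray can standing where it is, do not drop the cap, and do not disturb the other can, the jar or the screwdriver.

Things in the scene. Friction and masses are not known exactly. Their poses are not given: they have to be found in the camera images.
- cap: Loose red plastic cap, 30 g: cylinder 56 mm in diameter, 60 mm high, closed on top, open below (inner diameter 51 mm). Rests by weight alone on the can's flat shoulder, 155 mm up, over a collar 44 mm wide, 8 mm high, and a white nozzle 18 mm wide, its top 26 mm above the shoulder: lift straight up over 30 mm to clear. Origin: centre of its open lower rim; z up through the closed top.
- spray_can: Aerosol can, 65 mm in diameter, bare metal with a blue band, flat shoulder at 155 mm (215 mm tall with its red cap), 0.24 to 0.42 kg, loose, standing upright on the bench. It can be tipped. Origin at the centre of its base, z up.
- cap_holder: Cap holder, fixed to the bench: a black plate 100 x 100 x 6 mm carrying a blue ring wall of outer diameter 84 mm, inner diameter 68 mm, whose top is 20 mm above the bench. Origin at the centre of the plate's underside, z up.
- holder_floor (a point): Centre of the holder's round white inner floor, 6 mm above the bench and 14 mm below the top of the blue wall. The cap stands here: in the holder the cap has 6 mm of play all round.
- board_stand: Round black board stand, a disc 120 mm in diameter and 26 mm high lying flat on the bench, with a green circuit board (78 x 70 mm) and its components fixed on top up to 35 mm high. Loose, 0.25 to 0.5 kg; it slides when pushed at its rim. Origin at the centre of its underside, z up.
- tape_ring: Ring of yellow tape stuck flat on the grey bench mat, inner diameter 160 mm, outer diameter 180 mm, no height: things slide freely over it. Origin at its centre on the bench.
- other_can: Bystander: another aerosol can, white with a green band and a yellow cap that is part of it, 65 mm in diameter, 215 mm tall, loose. Origin at the centre of its base.
- flux_jar: Bystander: small amber jar with black lid, 48 mm in diameter, 65 mm high, loose. Origin at the centre of its base.
- screwdriver: Bystander: screwdriver with orange handle, 180 mm long, lying loose near the robot. Origin at the middle of its length, under the tool.
There are look-alikes about, which are no part of the job. What is shaped like the board_stand but orange is not meant.

How it is judged:
On the way, in this order (a step that is already met when the one before it is completed fails the run):
1. the cap is lifted clear of the can: its rim at least 35 mm above the can's shoulder, the can upright (z of cap in the frame of spray_can above 0.19 m and angle between spray_can's own z axis and vertical below 0.1 rad), for 0.1 s.
2. the cap stands in the holder, open end down, released and at rest (horizontal distance between cap and holder_floor below 0.01 m and distance between cap and holder_floor below 0.011 m and angle between cap's own z axis and vertical below 0.08 rad and linear speed of cap below 0.02 m/s and contact force between cap and the fingers below 0.1 N), for 0.2 s.
3. the board stand lies wholly inside the tape ring (centres within 20 mm) (horizontal distance between board_stand and tape_ring below 0.02 m), for 0.1 s.
At the end, for the whole second after the job is handed in: Cap open end down on the holder floor (rim centre within 10 mm sideways, 11 mm overall; tilt under 0.08 rad), released, at rest. Stand flat, at rest, centre within 20 mm of the ring centre. Spray can at rest, upright (0.05 rad), within 30 mm of its start (all of step 2 and horizontal distance between board_stand and tape_ring below 0.02 m and angle between each of spray_can, board_stand's own z axis and vertical below 0.05 rad and distance of spray_can from where it was at the start of the episode below 0.03 m and linear speed of each of board_stand, spray_can below 0.02 m/s and height (world z) of board_stand below 0.004 m); the robot touches nothing.
It fails at once if the spray can is tipped by more than 0.3 rad or moved more than 30 mm (angle between spray_can's own z axis and vertical above 0.3 rad or distance of spray_can from where it was at the start of the episode above 0.03 m).
It fails at once if the cap is dropped or thrown: out of the fingers' hold and faster than 0.7 m/s (a fall of about 25 mm) (contact force between cap and the fingers below 0.05 N and linear speed of cap above 0.7 m/s).
It fails at once if the board stand is lifted more than 12 mm or tipped by more than 0.25 rad (height (world z) of board_stand above 0.012 m or angle between board_stand's own z axis and vertical above 0.25 rad).
It fails at once if the other can, the jar or the screwdriver is moved more than 30 mm (distance of any of other_can, flux_jar, screwdriver from where it was at the start of the episode above 0.03 m).
It also fails if it takes over 64 s, if anything falls off the work surface, if the arm or the gripper's body presses on something with over 40 N, if the wrist force passes 120 N, or if a joint passes its speed limit or range.

ROBOT

A 6-joint arm with a two-finger parallel gripper is mounted at the origin on the work surface. World frame = base frame: x ahead of the robot, y to its left, z up, the work surface at z = 0. Lengths are in m, angles in rad, forces in N, time in s.
With the tool pointing down it reaches from about 0.425 to 0.95 m from the base axis. Payload 14.7 kg.
Tool frame: the origin (TCP) lies on the centre line of the jaws, within the pads' length; the fingertips stand env.tip_extent ahead of it and the grasp point (between the pads) lies 3 mm ahead of it (env.tip_extent is the distance from the TCP to the fingertips, in m); z points along the fingers, x is the direction in which the jaws open and shut, and the axes are right-handed (so a half turn about z gives the same grasp; the last joint's range is limited). The gripper opens to 85 mm and grips with 20 to 120 N. Pads are 22 mm wide; open, the fingers measure 114 mm over their backs; the gripper's body (76 mm by 85 mm) begins 54 mm behind the grasp point. The pads swing forward as they close: fully open they stand 13 mm farther back than shut.
Start: joints at [1.267, 0.48, 1.596, -0, 1.065, -0.047], TCP at [0.165, 0.629, 0.253] pointing down, gripper open.
Joint ranges: [-2.75, 2.75], [-0.82, 2.05], [0.23, 2.67], [-1.56, 4.7], [0.09, 2.69], [-2.92, 2.92]. Speed limits (rad/s): [1.89, 1.89, 2.39, 3.01, 3.01, 3.01].

INTERFACE

Orientations are given as a unit quaternion [w, x, y, z].
In Python, from station import get_obs, eyes, env gives the robot as it stands.
- The arm moves only by the tool send_rows, never from a script. Its argument "plan" is a list of rows, each an object of numbers: "dx", "dy", "dz": the shift along the world's x, y, z each as a share of 30 mm, from -1 to 1; "spin": the turn about the world's z as a share of 45 degrees, from -1 to 1; "gripper": the gripper's target within -1 to 1 (shut at 1, half-way at 0, fully open at -1). A call has 1 to 12 rows; each row shifts and turns the commanded pose from where the row before left it; what a row does not reach is not made up. A row lasts 1/12 s, in which the tool goes at most 41.7 mm and 7.16 degrees, less where a joint would pass 70% of its speed; a pose out of reach is approached as far as the arm can. A call with a number of a shift or a turn outside -1 to 1 is refused whole. A call with a gripper value outside its range is refused whole. The fingers move at their own pace and stop on an object; "newtons" is the grip in N (left out, the last holds). Time passes only in rows, so rows that do not move let the fingers close. It gives the time, the measured TCP pose, the force and the opening at its end, in the units of the state.
- get_obs(): the state, without advancing time (a new reading comes with each control period).
- eyes.get_image(name): name is "side" or "top" or "wrist"; returns a dict with "pixels" (480x640x3 uint8, red, green, blue), "fx", "fy", "cx", "cy" (pixels), "k1" (the pictures are not rectified: a ray, as slopes to the right and down, at radius r is drawn at 1 + k1 r^2 times it, then the intrinsics apply), "R" (3x3) and "t" (3): a world point X has camera coordinates R X + t. Camera axes: x right, y down, z forward; pixel columns grow to the right and rows downward; lengths in m; the calibration is good to about 2 mm. A picture is of the moment at which its call begins. There is no depth.
- env.close_job(): hands the job in, once; it reports no verdict.
The state is a dict: "clock": time; "joint_positions": joint angles; "qvel": joint speeds; "effort": joint torques, N m; "ee_pos": TCP position; "ee_rot": TCP orientation; "ft_force": force on the tool from outside, world axes, zero at the start; "wrist_torque": the same for the moment, N m; "grip_width": opening from 0.0 (shut) to 1.0 (fully open).
Only numpy, scipy, OpenCV 4.12 (cv2) and the standard library are available. Lean on these libraries where they do the work, as an engineer would, in place of code of your own. Each camera call takes 0.05 s, during which the arm holds its last target. There are 200 camera calls.

## Working session

There is one attempt and no reset: what is moved stays moved. The work goes in short steps, Python scripts to look and compute and a tool call to move; the robot and the scene stay as the last step left them, time stands still between calls to the robot, and variables do not carry over. Pictures are saved under pics/ and viewed, about 8 in all and at most 12, crops included, and the job is handed in when it is done.

Besides the shell and the picture viewer there is one more tool, called in YAML: its name, and indented under it one key for each argument. send_rows: Moves the arm, as the interface text tells. Its arguments: {"type":"object","properties":{"plan":{"type":"array","items":{"type":"object","properties":{"dx":{"type":"number"},"dy":{"type":"number"},"dz":{"type":"number"},"spin":{"type":"number"},"gripper":{"type":"number"}}}},"newtons":{"type":"number"}},"required":["plan"]}

```bash
mkdir -p pics; cat > h.py <<'E'
import numpy as np, cv2
from station import get_obs, eyes, env
def ray(im,u,v):
    x=(u-im["cx"])/im["fx"]; y=(v-im["cy"])/im["fy"]; X,Y=x,y
    for _ in range(20):
        s=1+im["k1"]*(X*X+Y*Y); X,Y=x/s,y/s
    R=np.array(im["R"]); t=np.array(im["t"])
    return -R.T@t, R.T@np.array([X,Y,1.])
def onz(im,u,v,z):
    c,d=ray(im,u,v); return c+d*(z-c[2])/d[2]
def grab(n,save=None):
    im=eyes.get_image(n)
    if save: cv2.imwrite("pics/"+save,im["pixels"][:,:,::-1])
    return im
E
python3 - <<'E'
from h import *
for n in("top","side"):
    im=grab(n,n+"0.png"); c,d=ray(im,im["cx"],im["cy"]); print(n,c,d,im["fx"],im["k1"])
print(env.tip_extent,get_obs())
E
```

```text
top [0.42173043 0.01217226 1.19410405] [ 0.11647421  0.01237275 -0.99311665] 549.93589966249 -0.05309056423746201
side [0.47470768 0.76137226 0.73772825] [ 0.06775987 -0.77733758 -0.62542376] 487.2288941008132 -0.011699427951051214
0.022 {'clock': 0.1, 'joint_positions': array([ 1.26742253e+00,  4.80750328e-01,  1.59681906e+00, -2.17015852e-05,
        1.06511126e+00, -4.65982924e-02]), 'qvel': array([ 0.00054322, -0.0022264 , -0.0014166 ,  0.00064824,  0.00094235,
       -0.0012126 ]), 'effort': array([ 1.69073432e-03, -9.52259374e+01, -4.31047475e+01,  1.03987959e-04,
        5.22503877e-03,  7.94038328e-06]), 'ee_pos': array([0.16495531, 0.62835511, 0.2527457 ]), 'ee_rot': array([ 3.19598266e-04,  7.91818335e-01,  6.10756439e-01, -4.40318285e-04]), 'ft_force': array([-0.03387875, -0.48429756,  0.07677123]), 'wrist_torque': array([ 0.09878589, -0.01856771, -0.01293992]), 'grip_width': 0.999036326646608}
```

View pics/top0.png

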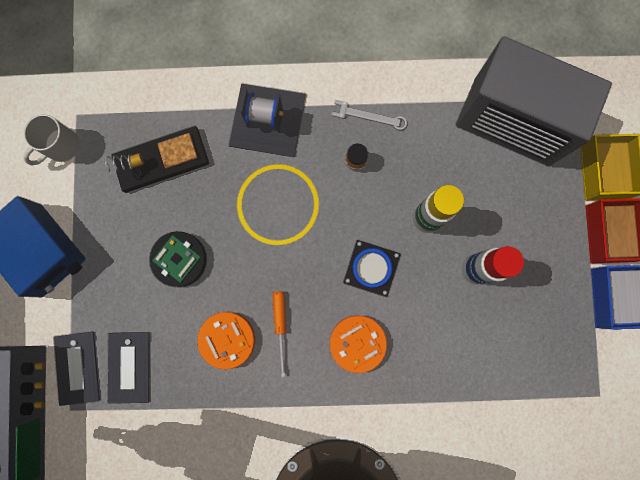

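View pics/side0.png

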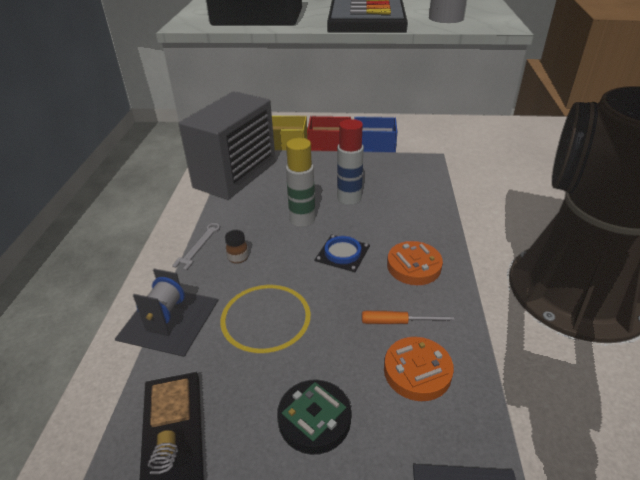

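The top view has x pointing up and y pointing left. It shows the red cap at (507,262), holder (373,267), tape ring (278,205), black stand (179,259), other can with a yellow cap (447,200) and jar (357,156).

```bash
cat > m.py <<'E'
from h import *
def fit(im,hsvlo,hsvhi,box,z,hull=True):
    """mask in box, rays of the outer contour onto plane z, min enclosing circle"""
    h=cv2.cvtColor(im["pixels"],cv2.COLOR_RGB2HSV); m=cv2.inRange(h,hsvlo,hsvhi)
    x0,y0,x1,y1=box; k=np.zeros_like(m); k[y0:y1,x0:x1]=m[y0:y1,x0:x1]
    k=cv2.morphologyEx(k,cv2.MORPH_OPEN,np.ones((2,2),np.uint8))
    cs,_=cv2.findContours(k,cv2.RETR_EXTERNAL,cv2.CHAIN_APPROX_NONE)
    c=max(cs,key=cv2.contourArea)
    P=np.array([onz(im,u,v,z)[:2] for u,v in c[:,0]],np.float32)
    e=cv2.fitEllipse(P*1000); return np.round(e[0],1),np.round(e[1],1),len(P)
E
python3 - <<'E'
from m import *
im=grab("top")
Y=((20,120,100),(35,255,255))
print("ring",fit(im,*Y,(225,155,330,255),0))
print("holder",fit(im,(100,120,60),(125,255,255),(340,235,405,300),.02))
print("captop",fit(im,(0,150,90),(6,255,255),(480,235,530,285),.215))
print("other",fit(im,*Y,(425,175,470,220),.215))
print("stand",fit(im,(0,0,0),(180,255,45),(140,225,215,295),.020))
print("jar",fit(im,(0,0,0),(180,255,50),(340,138,375,170),.065))
for n,(u,v) in dict(sd1=(278,294),sd2=(284,374)).items(): print(n,onz(im,u,v,.01))
for n,(u,v) in dict(orange1=(226,340),orange2=(358,344)).items(): print(n,onz(im,u,v,.026))
s=grab("side")
print("side holder",fit(s,(100,120,60),(125,255,255),(315,230,372,272),.02))
print("side ring",fit(s,*Y,(210,280,320,355),0))
c,d=ray(s,350,126); print("side cap centre top",onz(s,350,126,.215))
E
```

```text
ring (array([644.9, 110. ]), array([178.5, 179.2]), 227)
holder (array([497.8, -91.1]), array([82.9, 83.4]), 110)
captop (array([ 488. , -311.5]), array([51.8, 71.1]), 102)
other (array([ 602.3, -212.8]), array([52.1, 66.4]), 96)
stand (array([528.9, 325.1]), array([105.5, 114.6]), 280)
jar (array([734.7, -65.5]), array([39.9, 44.2]), 56)
sd1 [0.44903574 0.11374595 0.01      ]
sd2 [0.27977645 0.10455317 0.01      ]
orange1 [0.35501769 0.22411502 0.026     ]
orange2 [ 0.3395087  -0.05321199  0.026     ]
side holder (array([497.2, -78.2]), array([82.2, 94.8]), 94)
side ring (array([644.8, 112.9]), array([177.1, 177.6]), 223)
side cap centre top [ 0.49130496 -0.30394337  0.215     ]
```

send_rows:
  plan:
    - {"dx":1,"dy":-0.6,"dz":0.3,"spin":-0.067,"gripper":-1}
    - {"dx":1,"dy":-0.6,"dz":0.3,"spin":-0.067,"gripper":-1}
    - {"dx":1,"dy":-0.6,"dz":0.3,"spin":-0.067,"gripper":-1}
    - {"dx":1,"dy":-0.6,"dz":0.3,"spin":-0.067,"gripper":-1}
    - {"dx":1,"dy":-0.6,"dz":0.3,"spin":-0.067,"gripper":-1}
    - {"dx":1,"dy":-0.6,"dz":0.3,"spin":-0.067,"gripper":-1}
    - {"dx":1,"dy":-0.6,"dz":0.3,"spin":-0.067,"gripper":-1}
    - {"dx":1,"dy":-0.6,"dz":0.3,"spin":-0.067,"gripper":-1}
    - {"dx":1,"dy":-0.6,"dz":0.3,"spin":-0.067,"gripper":-1}
    - {"dx":1,"dy":-0.6,"dz":0.3,"spin":-0.067,"gripper":-1}

```text
clock: 1.03
ee_pos: [0.4663, 0.4475, 0.3437]
ee_rot: [0.0, 0.924, 0.383, -0.0]
ft_force: [1.0, 1.5, -1.5]
grip_width: 1.0
```

send_rows:
  plan:
    - {"dx":0.333,"dy":-1,"spin":-0.067,"gripper":-1}
    - {"dx":0.333,"dy":-1,"spin":-0.067,"gripper":-1}
    - {"dx":0.333,"dy":-1,"spin":-0.067,"gripper":-1}
    - {"dx":0.333,"dy":-1,"spin":-0.067,"gripper":-1}
    - {"dx":0.333,"dy":-1,"spin":-0.067,"gripper":-1}
    - {"dx":0.333,"dy":-1,"spin":-0.067,"gripper":-1}
    - {"dx":0.333,"dy":-1,"spin":-0.067,"gripper":-1}
    - {"dx":0.333,"dy":-1,"spin":-0.067,"gripper":-1}
    - {"dx":0.333,"dy":-1,"spin":-0.067,"gripper":-1}
    - {"dx":0.333,"dy":-1,"spin":-0.067,"gripper":-1}
    - {"dx":0.333,"dy":-1,"spin":-0.067,"gripper":-1}
    - {"dx":0.333,"dy":-1,"spin":-0.067,"gripper":-1}

```text
invalid input
```

send_rows:
  plan:
    - {"dx":-0.24,"dy":-1,"spin":-0.067,"gripper":-1}
    - {"dx":-0.24,"dy":-1,"spin":-0.067,"gripper":-1}
    - {"dx":-0.24,"dy":-1,"spin":-0.067,"gripper":-1}
    - {"dx":-0.24,"dy":-1,"spin":-0.067,"gripper":-1}
    - {"dx":-0.24,"dy":-1,"spin":-0.067,"gripper":-1}
    - {"dx":-0.24,"dy":-1,"spin":-0.067,"gripper":-1}
    - {"dx":-0.24,"dy":-1,"spin":-0.067,"gripper":-1}
    - {"dx":-0.24,"dy":-1,"spin":-0.067,"gripper":-1}
    - {"dx":-0.24,"dy":-1,"spin":-0.067,"gripper":-1}
    - {"dx":-0.24,"dy":-1,"spin":-0.067,"gripper":-1}
    - {"dx":-0.24,"dy":-1,"spin":-0.067,"gripper":-1}
    - {"gripper":-1}

```text
invalid input
```

Rows probably need all five keys, so I'll include dz in each one.

send_rows:
  plan:
    - {"dx":0.333,"dy":-1,"dz":0,"spin":-0.067,"gripper":-1}
    - {"dx":0.333,"dy":-1,"dz":0,"spin":-0.067,"gripper":-1}
    - {"dx":0.333,"dy":-1,"dz":0,"spin":-0.067,"gripper":-1}
    - {"dx":0.333,"dy":-1,"dz":0,"spin":-0.067,"gripper":-1}
    - {"dx":0.333,"dy":-1,"dz":0,"spin":-0.067,"gripper":-1}
    - {"dx":0.333,"dy":-1,"dz":0,"spin":-0.067,"gripper":-1}
    - {"dx":0.333,"dy":-1,"dz":0,"spin":-0.067,"gripper":-1}
    - {"dx":0.333,"dy":-1,"dz":0,"spin":-0.067,"gripper":-1}
    - {"dx":0.333,"dy":-1,"dz":0,"spin":-0.067,"gripper":-1}
    - {"dx":0.333,"dy":-1,"dz":0,"spin":-0.067,"gripper":-1}
    - {"dx":0.333,"dy":-1,"dz":0,"spin":-0.067,"gripper":-1}
    - {"dx":0.333,"dy":-1,"dz":0,"spin":-0.067,"gripper":-1}

```text
clock: 2.03
ee_pos: [0.5851, 0.0871, 0.3432]
ee_rot: [0.0, 0.997, 0.077, -0.0]
ft_force: [0.1, -0.3, 0.4]
grip_width: 1.001
```

send_rows:
  plan:
    - {"dx":-0.26,"dy":-1,"dz":0,"spin":-0.067,"gripper":-1}
    - {"dx":-0.26,"dy":-1,"dz":0,"spin":-0.067,"gripper":-1}
    - {"dx":-0.26,"dy":-1,"dz":0,"spin":-0.067,"gripper":-1}
    - {"dx":-0.26,"dy":-1,"dz":0,"spin":-0.067,"gripper":-1}
    - {"dx":-0.26,"dy":-1,"dz":0,"spin":-0.067,"gripper":-1}
    - {"dx":-0.26,"dy":-1,"dz":0,"spin":-0.067,"gripper":-1}
    - {"dx":-0.26,"dy":-1,"dz":0,"spin":-0.067,"gripper":-1}
    - {"dx":-0.26,"dy":-1,"dz":0,"spin":-0.067,"gripper":-1}
    - {"dx":-0.26,"dy":-1,"dz":0,"spin":-0.067,"gripper":-1}
    - {"dx":-0.26,"dy":-1,"dz":0,"spin":-0.067,"gripper":-1}
    - {"dx":-0.26,"dy":-1,"dz":0,"spin":-0.067,"gripper":-1}
    - {"dx":-0.26,"dy":-1,"dz":0,"spin":-0.067,"gripper":-1}

```text
clock: 3.03
ee_pos: [0.4906, -0.2727, 0.3433]
ee_rot: [-0.0, 0.972, -0.237, -0.0]
ft_force: [0.6, -0.4, 0.9]
grip_width: 1.002
```

send_rows:
  plan:
    - {"dx":0,"dy":-0.75,"dz":0,"spin":-0.067,"gripper":-1}
    - {"dx":0,"dy":-0.75,"dz":0,"spin":-0.067,"gripper":-1}
    - {"dx":0,"dy":0,"dz":0,"spin":0,"gripper":-1}
    - {"dx":0,"dy":0,"dz":0,"spin":0,"gripper":-1}

```text
clock: 3.37
ee_pos: [0.491, -0.3172, 0.3429]
ee_rot: [-0.0, 0.958, -0.287, -0.0]
ft_force: [0.0, 1.6, -0.9]
grip_width: 0.999
```

```bash
python3 - <<'E'
from m import *
im=grab("wrist","wrist1.png")
print(ray(im,im["cx"],im["cy"]),get_obs()["ee_pos"])
try: print(fit(im,(0,150,70),(6,255,255),(0,0,640,480),.215))
except Exception as e: print(e)
E
```

```text
(array([ 0.52664324, -0.26101673,  0.46269323]), array([-0.14213218, -0.21714536, -0.96573616])) [ 0.49109345 -0.31624169  0.34297177]
(array([ 491.7, -314.6]), array([53.5, 61.3]), 279)
```

View pics/wrist1.png

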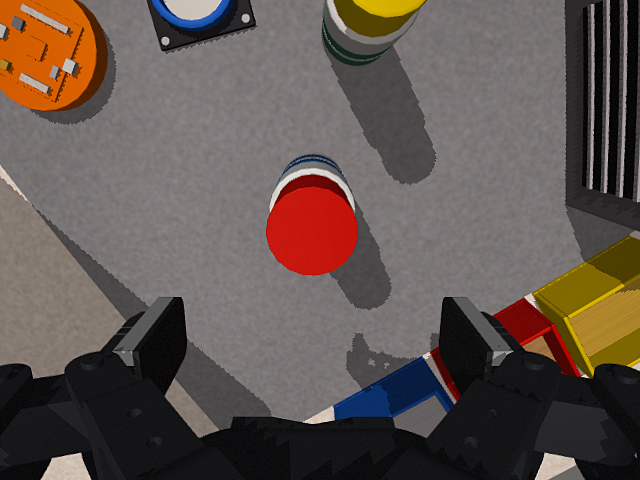

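The wrist view shows the cap top centred at (312,231). That places it near (0.490,-0.317), in agreement with the top view. Next I descend and grip.

send_rows:
  plan:
    - {"dx":-0.03,"dy":-0.02,"dz":-0.7,"spin":0,"gripper":-1}
    - {"dx":0,"dy":0,"dz":-0.7,"spin":0,"gripper":-1}
    - {"dx":0,"dy":0,"dz":-0.7,"spin":0,"gripper":-1}
    - {"dx":0,"dy":0,"dz":-0.7,"spin":0,"gripper":-1}
    - {"dx":0,"dy":0,"dz":-0.7,"spin":0,"gripper":-1}
    - {"dx":0,"dy":0,"dz":-0.7,"spin":0,"gripper":-1}
    - {"dx":0,"dy":0,"dz":-0.4,"spin":0,"gripper":-1}
    - {"dx":0,"dy":0,"dz":-0.23,"spin":0,"gripper":-1}
    - {"dx":0,"dy":0,"dz":0,"spin":0,"gripper":-1}
    - {"dx":0,"dy":0,"dz":0,"spin":0,"gripper":-1}

```text
clock: 4.25
ee_pos: [0.4907, -0.3164, 0.1988]
ee_rot: [-0.0, 0.958, -0.286, 0.0]
ft_force: [0.1, 0.6, 1.0]
grip_width: 0.997
```

send_rows:
  newtons: 25
  plan:
    - {"dx":0,"dy":0,"dz":0,"spin":0,"gripper":-0.2}
    - {"dx":0,"dy":0,"dz":0,"spin":0,"gripper":0}
    - {"dx":0,"dy":0,"dz":0,"spin":0,"gripper":0.3}
    - {"dx":0,"dy":0,"dz":0,"spin":0,"gripper":1}
    - {"dx":0,"dy":0,"dz":0,"spin":0,"gripper":1}
    - {"dx":0,"dy":0,"dz":0,"spin":0,"gripper":1}
    - {"dx":0,"dy":0,"dz":0,"spin":0,"gripper":1}
    - {"dx":0,"dy":0,"dz":0,"spin":0,"gripper":1}

```text
clock: 4.92
ee_pos: [0.4909, -0.3172, 0.1996]
ee_rot: [0.0, 0.958, -0.286, 0.001]
ft_force: [-0.3, 2.7, 7.7]
grip_width: 0.653
```

send_rows:
  plan:
    - {"dx":0,"dy":0,"dz":0.15,"spin":0,"gripper":1}
    - {"dx":0,"dy":0,"dz":0.3,"spin":0,"gripper":1}
    - {"dx":0,"dy":0,"dz":0.3,"spin":0,"gripper":1}
    - {"dx":0,"dy":0,"dz":0.3,"spin":0,"gripper":1}
    - {"dx":0,"dy":0,"dz":0.3,"spin":0,"gripper":1}
    - {"dx":0,"dy":0,"dz":0.3,"spin":0,"gripper":1}
    - {"dx":0,"dy":0,"dz":0.3,"spin":0,"gripper":1}
    - {"dx":0,"dy":0,"dz":0.3,"spin":0,"gripper":1}
    - {"dx":0,"dy":0,"dz":0.3,"spin":0,"gripper":1}
    - {"dx":0,"dy":0,"dz":0.05,"spin":0,"gripper":1}
    - {"dx":0,"dy":0,"dz":0,"spin":0,"gripper":1}
    - {"dx":0,"dy":0,"dz":0,"spin":0,"gripper":1}

```text
clock: 5.92
ee_pos: [0.4903, -0.3168, 0.2762]
ee_rot: [-0.0, 0.958, -0.286, -0.0]
ft_force: [-0.1, 0.3, -0.8]
grip_width: 0.654
```

```bash
python3 - <<'E'
from m import *
s=grab("side"); t=grab("top"); print(get_obs()["ee_pos"],get_obs()["grip_width"])
a=np.hstack([s["pixels"][40:340,150:530],t["pixels"][130:430,330:640]])
cv2.imwrite("pics/lift.png",a[:,:,::-1])
E
```

```text
[ 0.49018286 -0.31673529  0.27582148] 0.6463415651832064
```

View pics/lift.png

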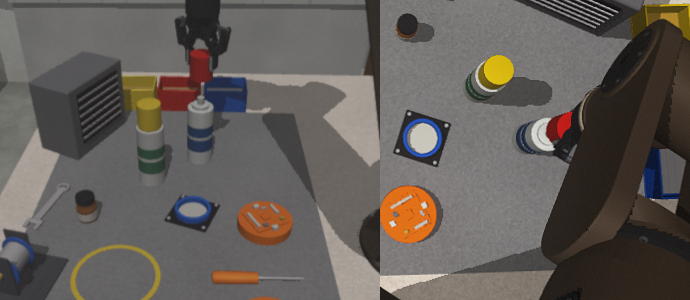

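The cap hangs upright in the fingers, clear of the nozzle, and the can is still standing. Next I move it over to the holder.

send_rows:
  plan:
    - {"dx":0.03,"dy":0.4,"dz":0.2,"spin":0,"gripper":1}
    - {"dx":0.03,"dy":0.7,"dz":0.2,"spin":0,"gripper":1}
    - {"dx":0.03,"dy":0.8,"dz":0,"spin":0,"gripper":1}
    - {"dx":0.03,"dy":0.8,"dz":0,"spin":0,"gripper":1}
    - {"dx":0.03,"dy":0.8,"dz":0,"spin":0,"gripper":1}
    - {"dx":0.03,"dy":0.8,"dz":0,"spin":0,"gripper":1}
    - {"dx":0.03,"dy":0.8,"dz":-0.5,"spin":0,"gripper":1}
    - {"dx":0.03,"dy":0.8,"dz":-0.8,"spin":0,"gripper":1}
    - {"dx":0,"dy":0.8,"dz":-0.8,"spin":0,"gripper":1}
    - {"dx":0,"dy":0.5,"dz":-0.5,"spin":0,"gripper":1}
    - {"dx":0,"dy":0.3,"dz":0,"spin":0,"gripper":1}
    - {"dx":0,"dy":0,"dz":0,"spin":0,"gripper":1}

```text
clock: 7.02
ee_pos: [0.497, -0.0901, 0.2102]
ee_rot: [-0.0, 0.958, -0.285, -0.001]
ft_force: [-0.1, -0.1, 0.2]
grip_width: 0.647
```

```bash
python3 - <<'E'
from m import *
w=grab("wrist","wrist2.png"); print(get_obs()["ee_pos"],get_obs()["grip_width"])
h=cv2.cvtColor(w["pixels"],cv2.COLOR_RGB2HSV)
for lo,hi,z in(((100,120,50),(125,255,255),.02),((0,0,150),(180,60,255),.006)):
    try: print(fit(w,lo,hi,(150,0,500,400),z))
    except Exception as e: print(e)
E
```

```text
[ 0.49790418 -0.09127901  0.21101633] 0.652751414800457
(array([500.7, -88.9]), array([76. , 76.6]), 420)
(array([503.2, -89.2]), array([45.1, 67.3]), 236)
```

View pics/wrist2.png

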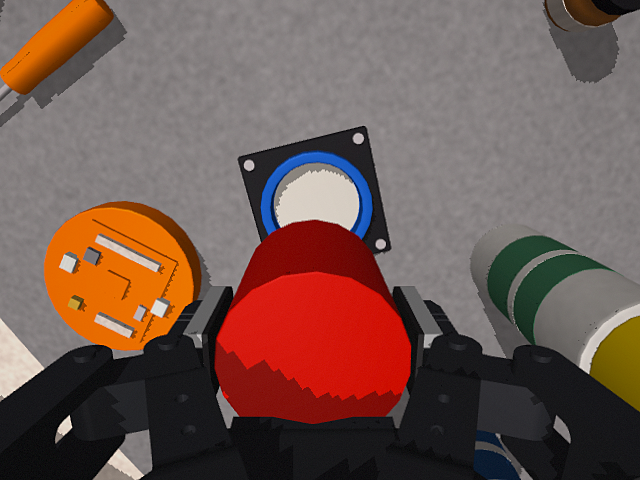

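The wrist view shows the cap held upright, with the holder just ahead of it centred near (317,207). The cap hides the holder's near edge, so I fit only the visible arc with the known radius.

```bash
python3 - <<'E'
from m import *
from scipy.optimize import least_squares as L
w=grab("wrist"); h=cv2.cvtColor(w["pixels"],cv2.COLOR_RGB2HSV); ee=get_obs()["ee_pos"]
def arc(m,z,r,vmax):
    c=max(cv2.findContours(m,cv2.RETR_EXTERNAL,cv2.CHAIN_APPROX_NONE)[0],key=cv2.contourArea)[:,0]
    c=c[c[:,1]<vmax]; P=np.array([onz(w,u,v,z)[:2] for u,v in c])
    s=L(lambda p:np.hypot(*(P-p[:2]).T)-r,P.mean(0)-[.02,.02],loss="soft_l1",f_scale=.001)
    return s.x*1000,np.sqrt(np.mean(s.fun**2))*1000,len(P)
m=cv2.inRange(h,(100,120,50),(125,255,255)); m[:,:200]=0; m[:,440:]=0; m[260:]=0
print("holder",arc(m,.02,.042,222))
b=cv2.inRange(h,(0,150,200),(8,255,255))
print("cap",arc(b,ee[2]-.044+.06,.028,330),ee)
E
```

```text
holder (array([497.92821056, -91.64777291]), np.float64(5.435429779577383), 349)
cap (array([496.95561404, -90.75771327]), np.float64(0.31294930214019495), 204) [ 0.49831324 -0.09203695  0.21139985]
```

The holder and the cap agree to about 1 mm, so I lower the cap.

send_rows:
  plan:
    - {"dx":0.03,"dy":-0.02,"dz":-0.65,"spin":0,"gripper":1}
    - {"dx":0,"dy":0,"dz":-0.65,"spin":0,"gripper":1}
    - {"dx":0,"dy":0,"dz":-0.65,"spin":0,"gripper":1}
    - {"dx":0,"dy":0,"dz":-0.65,"spin":0,"gripper":1}
    - {"dx":0,"dy":0,"dz":-0.65,"spin":0,"gripper":1}
    - {"dx":0,"dy":0,"dz":-0.65,"spin":0,"gripper":1}
    - {"dx":0,"dy":0,"dz":-0.5,"spin":0,"gripper":1}
    - {"dx":0,"dy":0,"dz":-0.3,"spin":0,"gripper":1}
    - {"dx":0,"dy":0,"dz":-0.2,"spin":0,"gripper":1}
    - {"dx":0,"dy":0,"dz":-0.2,"spin":0,"gripper":1}
    - {"dx":0,"dy":0,"dz":0,"spin":0,"gripper":1}
    - {"dx":0,"dy":0,"dz":0,"spin":0,"gripper":1}

```text
clock: 8.12
ee_pos: [0.4989, -0.0928, 0.0578]
ee_rot: [-0.0, 0.958, -0.286, 0.0]
ft_force: [-0.6, 0.5, -0.6]
grip_width: 0.647
```

send_rows:
  plan:
    - {"dx":0,"dy":0,"dz":-0.07,"spin":0,"gripper":1}
    - {"dx":0,"dy":0,"dz":0,"spin":0,"gripper":1}
    - {"dx":0,"dy":0,"dz":0,"spin":0,"gripper":1}

```text
clock: 8.37
ee_pos: [0.4988, -0.0925, 0.0556]
ee_rot: [-0.0, 0.958, -0.286, 0.0]
ft_force: [-0.1, 0.4, -0.2]
grip_width: 0.651
```

send_rows:
  plan:
    - {"dx":0,"dy":0,"dz":-0.1,"spin":0,"gripper":1}
    - {"dx":0,"dy":0,"dz":0,"spin":0,"gripper":1}
    - {"dx":0,"dy":0,"dz":0,"spin":0,"gripper":1}

```text
clock: 8.62
ee_pos: [0.4985, -0.0925, 0.0522]
ee_rot: [0.0, 0.958, -0.286, -0.0]
ft_force: [0.8, 0.1, -0.5]
grip_width: 0.652
```

send_rows:
  plan:
    - {"dx":0,"dy":0,"dz":-0.07,"spin":0,"gripper":1}
    - {"dx":0,"dy":0,"dz":0,"spin":0,"gripper":1}
    - {"dx":0,"dy":0,"dz":0,"spin":0,"gripper":1}

```text
clock: 8.87
ee_pos: [0.4987, -0.0925, 0.0504]
ee_rot: [-0.0, 0.958, -0.286, 0.0]
ft_force: [-1.4, 0.5, 5.5]
grip_width: 0.65
```

Contact reads 5.5 N at the expected height, so I release slowly.

send_rows:
  plan:
    - {"dx":0,"dy":0,"dz":0,"spin":0,"gripper":-0.35}
    - {"dx":0,"dy":0,"dz":0,"spin":0,"gripper":-0.5}
    - {"dx":0,"dy":0,"dz":0,"spin":0,"gripper":-0.7}
    - {"dx":0,"dy":0,"dz":0,"spin":0,"gripper":-1}
    - {"dx":0,"dy":0,"dz":0,"spin":0,"gripper":-1}
    - {"dx":0,"dy":0,"dz":0,"spin":0,"gripper":-1}
    - {"dx":0,"dy":0,"dz":0,"spin":0,"gripper":-1}
    - {"dx":0,"dy":0,"dz":0,"spin":0,"gripper":-1}

```text
clock: 9.53
ee_pos: [0.4985, -0.0925, 0.0502]
ee_rot: [0.0, 0.958, -0.286, -0.0]
ft_force: [0.2, 0.3, -0.4]
grip_width: 0.999
```

send_rows:
  plan:
    - {"dx":0,"dy":0,"dz":0.3,"spin":0,"gripper":-1}
    - {"dx":0,"dy":0,"dz":0.6,"spin":0,"gripper":-1}
    - {"dx":0,"dy":0,"dz":0.9,"spin":0,"gripper":-1}
    - {"dx":0,"dy":0,"dz":0.9,"spin":0,"gripper":-1}
    - {"dx":0,"dy":0,"dz":0.9,"spin":0,"gripper":-1}
    - {"dx":0,"dy":0,"dz":0.6,"spin":0,"gripper":-1}
    - {"dx":0,"dy":0,"dz":0,"spin":0,"gripper":-1}
    - {"dx":0,"dy":0,"dz":0,"spin":0,"gripper":-1}

```text
clock: 10.2
ee_pos: [0.4991, -0.0926, 0.1776]
ee_rot: [-0.0, 0.958, -0.286, 0.001]
ft_force: [0.2, 0.6, -0.8]
grip_width: 1.002
```

```bash
python3 - <<'E'
from m import *
w=grab("wrist","wrist3.png"); print(get_obs()["ee_pos"],get_obs()["grip_width"])
print("cap",fit(w,(0,150,200),(8,255,255),(0,0,640,480),.066))
E
```

```text
[ 0.49851003 -0.09251257  0.17659233] 0.9999936466697412
cap (array([498.3, -92.4]), array([53.6, 54. ]), 267)
```

View pics/wrist3.png

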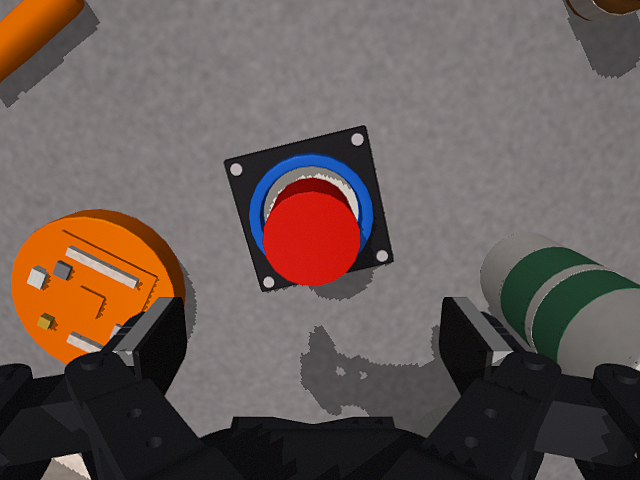

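The cap is centred in the holder at (498.3,-92.4), within 1.5 mm, upright and released. Next I go behind the stand, with the jaw axis square to the push direction, to cage its rim between the open fingers.

send_rows:
  plan:
    - {"dx":0,"dy":1,"dz":0,"spin":0.086,"gripper":-1}
    - {"dx":0,"dy":1,"dz":0,"spin":0.086,"gripper":-1}
    - {"dx":0,"dy":1,"dz":0,"spin":0.086,"gripper":-1}
    - {"dx":0,"dy":1,"dz":0,"spin":0.086,"gripper":-1}
    - {"dx":0,"dy":1,"dz":0,"spin":0.086,"gripper":-1}
    - {"dx":0,"dy":1,"dz":0,"spin":0.086,"gripper":-1}
    - {"dx":0,"dy":1,"dz":0,"spin":0.086,"gripper":-1}
    - {"dx":0,"dy":1,"dz":0,"spin":0.086,"gripper":-1}
    - {"dx":0,"dy":1,"dz":0,"spin":0.086,"gripper":-1}
    - {"dx":0,"dy":1,"dz":0,"spin":0.086,"gripper":-1}
    - {"dx":0,"dy":1,"dz":0,"spin":0.086,"gripper":-1}
    - {"dx":0,"dy":1,"dz":0,"spin":0.086,"gripper":-1}

```text
clock: 11.25
ee_pos: [0.4975, 0.2687, 0.1749]
ee_rot: [0.0, 0.993, 0.117, -0.001]
ft_force: [0.2, 0.6, 0.3]
grip_width: 1.002
```

send_rows:
  plan:
    - {"dx":0,"dy":1,"dz":0,"spin":0.086,"gripper":-1}
    - {"dx":0,"dy":1,"dz":0,"spin":0.086,"gripper":-1}
    - {"dx":0,"dy":1,"dz":0,"spin":0.086,"gripper":-1}
    - {"dx":0,"dy":0.5,"dz":0,"spin":0.086,"gripper":-1}
    - {"dx":0,"dy":0.5,"dz":0,"spin":0,"gripper":-1}
    - {"dx":0,"dy":0,"dz":0,"spin":0,"gripper":-1}
    - {"dx":0,"dy":0,"dz":0,"spin":0,"gripper":-1}

```text
clock: 11.83
ee_pos: [0.498, 0.3874, 0.1751]
ee_rot: [0.0, 0.969, 0.247, -0.001]
ft_force: [0.5, -0.2, -0.6]
grip_width: 0.997
```

```bash
python3 - <<'E'
from m import *
w=grab("wrist","wrist4.png"); o=get_obs(); print(o["ee_pos"],o["ee_rot"],o["joint_positions"])
print(fit(w,(0,0,0),(180,255,45),(100,60,560,290),.026))
E
```

```text
[0.49810288 0.38675804 0.17537789] [ 3.82590236e-04  9.69086207e-01  2.46720861e-01 -7.70737670e-04] [ 6.12250158e-01  5.36931974e-01  1.71502300e+00 -2.16021286e-04
  8.91350410e-01  1.13795758e-01]
(array([513.8, 360.3]), array([57.2, 97.1]), 401)
```

View pics/wrist4.png

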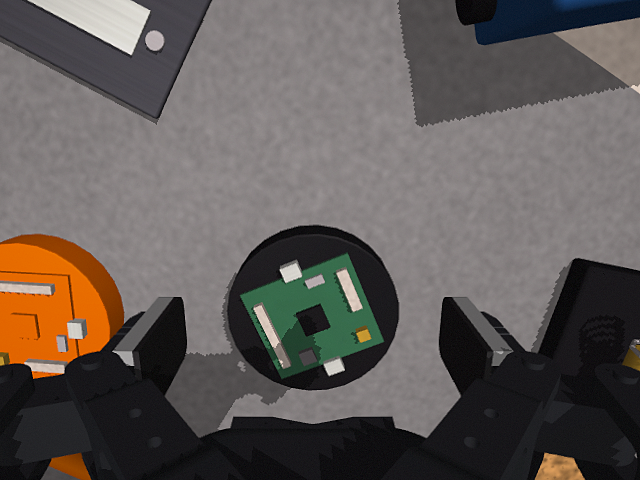

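The stand's top face is centred near (313,312). The blue box at upper right is well away, and the area behind the stand is free.

```bash
python3 - <<'E'
from m import *
w=grab("wrist")
for p in((313,312),(228,312),(398,312),(313,389),(313,234)): print(p,onz(w,*p,.026).round(4))
for p in((480,40),(420,125)): print(p,onz(w,*p,0).round(4))
E
```

```text
(313, 312) [0.5283 0.3326 0.026 ]
(228, 312) [0.4769 0.3044 0.026 ]
(398, 312) [0.5798 0.3605 0.026 ]
(313, 389) [0.5579 0.2784 0.026 ]
(313, 234) [0.5017 0.3814 0.026 ]
(480, 40) [0.5379 0.5421 0.    ]
(420, 125) [0.532  0.4766 0.    ]
```

send_rows:
  plan:
    - {"dx":-0.1,"dy":0.2,"dz":-0.5,"spin":0,"gripper":-1}
    - {"dx":-0.07,"dy":0.15,"dz":-0.8,"spin":0,"gripper":-1}
    - {"dx":0,"dy":0,"dz":-0.8,"spin":0,"gripper":-1}
    - {"dx":0,"dy":0,"dz":-0.8,"spin":0,"gripper":-1}
    - {"dx":0,"dy":0,"dz":-0.8,"spin":0,"gripper":-1}
    - {"dx":0,"dy":0,"dz":-0.5,"spin":0,"gripper":-1}
    - {"dx":0,"dy":0,"dz":-0.3,"spin":0,"gripper":-1}
    - {"dx":0,"dy":0,"dz":-0.2,"spin":0,"gripper":-1}
    - {"dx":0,"dy":0,"dz":-0.2,"spin":0,"gripper":-1}
    - {"dx":0,"dy":0,"dz":0,"spin":0,"gripper":-1}
    - {"dx":0,"dy":0,"dz":0,"spin":0,"gripper":-1}

```text
clock: 12.85
ee_pos: [0.4938, 0.398, 0.0297]
ee_rot: [-0.0, 0.969, 0.247, 0.0]
ft_force: [-0.8, -0.4, 0.1]
grip_width: 0.996
```

send_rows:
  plan:
    - {"dx":0,"dy":0,"dz":-0.1,"spin":0,"gripper":-1}
    - {"dx":0,"dy":0,"dz":-0.1,"spin":0,"gripper":-1}
    - {"dx":0.12,"dy":-0.23,"dz":0,"spin":0,"gripper":-1}
    - {"dx":0.12,"dy":-0.23,"dz":0,"spin":0,"gripper":-1}
    - {"dx":0.12,"dy":-0.23,"dz":0,"spin":0,"gripper":-1}
    - {"dx":0.12,"dy":-0.23,"dz":0,"spin":0,"gripper":-1}
    - {"dx":0.12,"dy":-0.23,"dz":0,"spin":0,"gripper":-1}
    - {"dx":0.12,"dy":-0.23,"dz":0,"spin":0,"gripper":-1}
    - {"dx":0.12,"dy":-0.23,"dz":0,"spin":0,"gripper":-1}

```text
clock: 13.6
ee_pos: [0.5192, 0.3489, 0.0233]
ee_rot: [-0.0, 0.969, 0.247, 0.0]
ft_force: [-0.8, 2.1, 0.4]
grip_width: 1.0
```

```bash
python3 - <<'E'
from m import *
w=grab("wrist"); s=grab("side"); print(get_obs()["ft_force"])
a=np.hstack([cv2.resize(w["pixels"],(400,300)),s["pixels"][180:480,140:540]])
cv2.imwrite("pics/push1.png",a[:,:,::-1])
E
```

```text
[-0.64210575 -0.13244235  0.3348541 ]
```

View pics/push1.png

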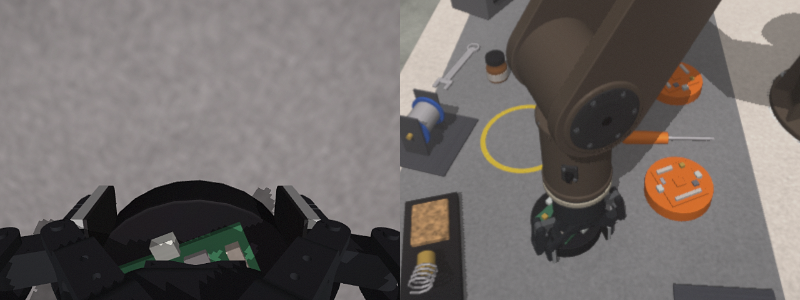

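The stand sits between the fingers and lies flat, with low force. I continue the push.

send_rows:
  plan:
    - {"dx":0.15,"dy":-0.28,"dz":0,"spin":0,"gripper":-1}
    - {"dx":0.19,"dy":-0.36,"dz":0,"spin":0,"gripper":-1}
    - {"dx":0.19,"dy":-0.36,"dz":0,"spin":0,"gripper":-1}
    - {"dx":0.19,"dy":-0.36,"dz":0,"spin":0,"gripper":-1}
    - {"dx":0.19,"dy":-0.36,"dz":0,"spin":0,"gripper":-1}
    - {"dx":0.19,"dy":-0.36,"dz":0,"spin":0,"gripper":-1}
    - {"dx":0.19,"dy":-0.36,"dz":0,"spin":0,"gripper":-1}
    - {"dx":0.19,"dy":-0.36,"dz":0,"spin":0,"gripper":-1}
    - {"dx":0.19,"dy":-0.36,"dz":0,"spin":0,"gripper":-1}
    - {"dx":0.19,"dy":-0.36,"dz":0,"spin":0,"gripper":-1}
    - {"dx":0.12,"dy":-0.22,"dz":0,"spin":0,"gripper":-1}
    - {"dx":0.05,"dy":-0.1,"dz":0,"spin":0,"gripper":-1}

```text
clock: 14.7
ee_pos: [0.5803, 0.2332, 0.0232]
ee_rot: [0.0, 0.969, 0.247, 0.0]
ft_force: [-1.3, 1.8, 0.6]
grip_width: 0.999
```

send_rows:
  plan:
    - {"dx":0.15,"dy":-0.28,"dz":0,"spin":0,"gripper":-1}
    - {"dx":0.19,"dy":-0.36,"dz":0,"spin":0,"gripper":-1}
    - {"dx":0.19,"dy":-0.36,"dz":0,"spin":0,"gripper":-1}
    - {"dx":0.19,"dy":-0.36,"dz":0,"spin":0,"gripper":-1}
    - {"dx":0.15,"dy":-0.28,"dz":0,"spin":0,"gripper":-1}
    - {"dx":0.1,"dy":-0.2,"dz":0,"spin":0,"gripper":-1}
    - {"dx":0.05,"dy":-0.1,"dz":0,"spin":0,"gripper":-1}
    - {"dx":0,"dy":0,"dz":0,"spin":0,"gripper":-1}

```text
clock: 15.37
ee_pos: [0.6105, 0.1755, 0.0232]
ee_rot: [0.0, 0.969, 0.247, 0.0]
ft_force: [-0.1, -0.9, 0.1]
grip_width: 1.001
```

```bash
python3 - <<'E'
from m import *
t=grab("top"); w=grab("wrist"); print(get_obs()["ft_force"])
a=np.hstack([cv2.resize(w["pixels"],(400,300)),t["pixels"][100:400,140:540]])
cv2.imwrite("pics/push2.png",a[:,:,::-1])
E
```

```text
[-0.19207928  0.48570674 -0.93150655]
```

View pics/push2.png

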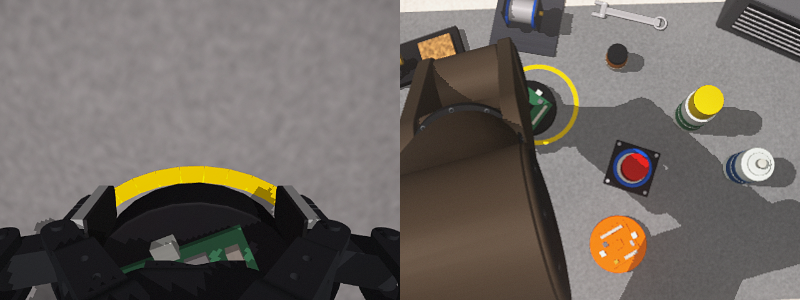

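```bash
python3 - <<'E'
from m import *
w=grab("wrist"); p=w["pixels"]; h=cv2.cvtColor(p,cv2.COLOR_RGB2HSV)
d=np.array([.468,-.884])
for u in(300,314,330):
    col=h[:,u]; y=np.where((col[:,0]>20)&(col[:,0]<35)&(col[:,1]>120))[0]
    r0,r1=y.min(),y.max(); k=r1+np.where(col[r1:,2]<45)[0][0]
    A,B,C=[onz(w,u,r,0)[:2]*1000 for r in(r0,r1,k)]
    print(u,r0,r1,k,A.round(),B.round(),C.round(),"ringc",(A+90*d).round(),"standc",(C+60*d).round())
E
```

```text
300 267 294 295 [599. 188.] [604. 179.] [604. 179.] ringc [641. 109.] standc [632. 126.]
314 267 293 294 [603. 191.] [608. 182.] [608. 182.] ringc [645. 111.] standc [636. 129.]
330 267 294 295 [608. 193.] [613. 184.] [613. 184.] ringc [650. 114.] standc [641. 131.]
```

Both estimates say about 18 mm more along the push direction.

send_rows:
  plan:
    - {"dx":0.1,"dy":-0.18,"dz":0,"spin":0,"gripper":-1}
    - {"dx":0.1,"dy":-0.18,"dz":0,"spin":0,"gripper":-1}
    - {"dx":0.08,"dy":-0.15,"dz":0,"spin":0,"gripper":-1}
    - {"dx":0.03,"dy":-0.06,"dz":0,"spin":0,"gripper":-1}
    - {"dx":0,"dy":0,"dz":0,"spin":0,"gripper":-1}
    - {"dx":0,"dy":0,"dz":0,"spin":0,"gripper":-1}

```text
clock: 16.02
ee_pos: [0.6196, 0.1589, 0.0232]
ee_rot: [0.0, 0.969, 0.247, 0.0]
ft_force: [-0.2, 0.5, 0.5]
grip_width: 1.002
```

send_rows:
  plan:
    - {"dx":-0.2,"dy":0.38,"dz":0,"spin":0,"gripper":-1}
    - {"dx":-0.3,"dy":0.57,"dz":0,"spin":0,"gripper":-1}
    - {"dx":-0.3,"dy":0.57,"dz":0,"spin":0,"gripper":-1}
    - {"dx":-0.3,"dy":0.57,"dz":0.3,"spin":0,"gripper":-1}
    - {"dx":-0.3,"dy":0.6,"dz":1,"spin":0,"gripper":-1}
    - {"dx":-0.3,"dy":1,"dz":1,"spin":0,"gripper":-1}
    - {"dx":-0.3,"dy":1,"dz":1,"spin":0,"gripper":-1}
    - {"dx":-0.3,"dy":1,"dz":1,"spin":0,"gripper":-1}
    - {"dx":-0.3,"dy":1,"dz":1,"spin":0,"gripper":-1}
    - {"dx":-0.3,"dy":1,"dz":1,"spin":0,"gripper":-1}
    - {"dx":-0.3,"dy":1,"dz":0,"spin":0,"gripper":-1}
    - {"dx":0,"dy":0,"dz":0,"spin":0,"gripper":-1}

```text
clock: 17.02
ee_pos: [0.5236, 0.4201, 0.2088]
ee_rot: [-0.002, 0.968, 0.249, 0.002]
ft_force: [-1.2, -0.5, -0.8]
grip_width: 1.001
```

```bash
python3 - <<'E'
from m import *
t=grab("top","end.png")
print("ring",fit(t,(20,120,100),(35,255,255),(225,155,330,255),0))
print("stand",fit(t,(0,0,0),(180,255,45),(240,165,318,243),.020))
print("cap",fit(t,(0,150,90),(6,255,255),(340,235,405,300),.066))
print("other",fit(t,(20,120,100),(35,255,255),(425,175,470,220),.215))
print("jar",fit(t,(0,0,0),(180,255,50),(340,138,375,170),.065))
E
```

```text
ring (array([644.9, 110. ]), array([178.5, 179.1]), 227)
stand (array([643.9, 110.2]), array([106.3, 112.6]), 272)
cap (array([495.5, -92.2]), array([52.8, 55. ]), 77)
other (array([ 601.6, -212.3]), array([52.6, 67.4]), 96)
jar (array([734.6, -65.6]), array([39.6, 44.1]), 56)
```

View pics/end.png

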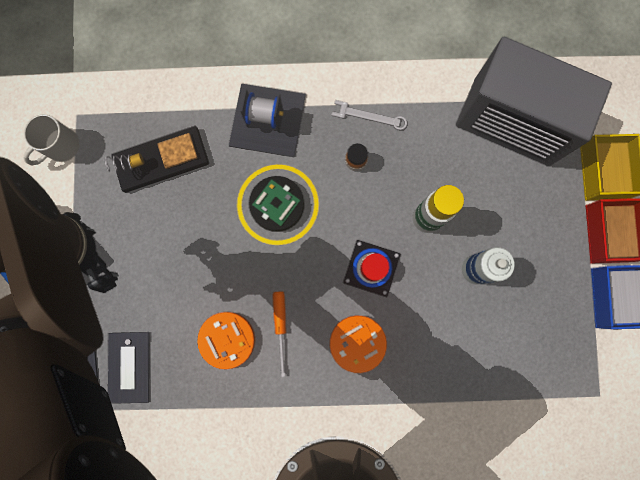

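The stand is centred inside the ring at about (277,204), and the cap is in the holder at (375,267). The can stands at (490,266), and the bystanders are where they started. I hand the job in.

```bash
python3 -c "
from station import env
print(env.close_job())"
```

```text
the job is handed in; nothing more can be done
None
```

The job is done and handed in at about 17 s of the 64 s. The system gave no verdict, so this rests on my own checks.

**What I did:** I lifted the red cap straight off the spray can and set it open end down in the blue holder. Then I slid the black stand into the yellow ring, held flat between the open fingers, and backed the arm away.

**Last checks from the pictures:**
- **Cap:** it is released and upright. The wrist view puts it within 1.5 mm of the holder centre and the last top view about 2.6 mm off; both are inside the 10 mm limit.
- **Stand:** its centre is about 1 mm from the ring centre, and it looks flat. Its fitted outline came out smaller than the real disc (106 x 113 mm instead of 120 mm), so allow a few millimetres. The limit is 20 mm.
- **Spray can:** it is standing upright and does not appear to have moved. I checked this by eye only.
- **Bystanders:** the other can and the jar measure within 1 mm of where they started. The screwdriver looks unmoved, also by eye only.

**Disagreements:** an early side-view reading of the holder was 13 mm off because it took in the side of the wall. I dropped it in favour of the top and wrist views. Two move calls were refused because rows lacked `dz`; nothing moved on those.

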